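# Turn the leaded-glass panel with a fid

### The job

Turn the small leaded-glass panel over so that its copper-lined back faces up: take the pale plastic fid from its rest, slide it under the panel's overhanging front edge, tip the panel up and over the step onto the cork deck, then push it with the fid until its edge lies flat along the wooden fence at the back of the deck. Only the fid may touch the panel, never the gripper. Lay the fid back in the notches of its rest, and leave the tin, the flux pot and the solder spool where they stand.

Things in the scene. Friction and masses are not known exactly. Their poses are not given: they have to be found in the camera images.
- turning_board: Fixed plywood board, 162 x 134 mm. Origin on the worktop under the step, at mid width; x points to its back, the way the panel is tipped (0.9 to 1.5 rad to the left of straight ahead), y along its width. x -52 to 0 mm: plywood ledge, top at z = 24 mm, open in front; x = 0: 4 mm step up; x 0 to 98 mm: cork deck, top at z = 28 mm; x 98 to 110 mm: fence, full width, top at z = 42 mm.
- panel: Leaded-glass panel, rigid plate 70 (x) x 110 (y) x 8 mm (z), about 0.12 kg, coloured glass in a grey metal frame. Origin at the centre of its copper-lined back, which is underneath at the start (on top once turned over); z points out of the front. At the start it lies on the ledge, its far long edge 1 to 3 mm short of the step, centred within 8 mm on the board.
- panel_front_edge (a point): Middle of the lower edge of the panel's front (overhanging) side, moving with the panel: about 20 mm ahead of the ledge's front, with 24 mm free below it. Lifted here, the panel swings about its far edge, stands against the step and falls over on to the deck once it leans about 10 degrees past upright. It slides on the cork at under 2 N.
- fid: Pale plastic fid (burnishing stick), a flat bar 144 mm long (its y), 19 mm wide (x), 6 mm thick (z), 14 g, rounded ends. Origin at the centre of its underside. At the start it lies in its rest, underside 14 mm above the worktop, along the rest's x.
- fid_rest: Fixed tool rest: aluminium base plate 124 x 44 x 3 mm with two black saddles 10 mm thick at x = -53 and +53 mm, so 96 mm are free between them. Each saddle has a notch 30 mm wide, floor 14 mm and cheeks 22 mm above the worktop. Origin under its centre on the worktop, x along the fid, z up.
- foil_tin: Flat tin with a red lid, 90 x 122 x 26 mm, loose; origin at the centre of its underside. It stands on the other side of the board from the rest.
- flux_pot: Round pot with a dark green lid, 52 mm across, 30 mm high, loose; origin at the centre of its underside.
- solder_spool: Spool of solder wire, 55 x 52 x 43 mm, loose; origin at the centre of its underside.

How it is judged:
By the outcome, as a careful person would: the job done as asked, in the order asked, and still so for the second after the job is handed in, with the robot touching nothing.
It also fails if it takes over 58 s, if anything falls off the work surface, if the arm or the gripper's body presses on something with over 40 N, if the wrist force passes 120 N, or if a joint passes its speed limit or range.

### The arm

A 6-joint arm with a two-finger parallel gripper is mounted at the origin on a cart in front of the work surface, level with it; the furniture and walls round the work are solid. World frame = base frame: x ahead of the robot, y to its left, z up, the work surface at z = 0. Lengths are in m, angles in rad, forces in N, time in s.
With the tool pointing down it reaches from about 0.35 to 0.775 m from the base axis. Payload 7.3 kg.
Tool frame: the origin (TCP) lies at the very end of the fingers, on their centre line; the grasp point (between the pads) lies 19 mm behind it; z points along the fingers, y is the line along which they close (so a half turn about z gives the same grasp; the last joint's range is limited). The gripper opens to 92 mm and grips with 3 to 60 N. Pads are 19 mm wide; open, the fingers measure 130 mm over their backs; the gripper's body (75 mm by 190 mm) begins 47 mm behind the grasp point.
Start: joints at [1.048, 0.342, 1.524, -0, 1.275, -0.146], TCP at [0.193, 0.488, 0.227] pointing down, gripper open.
Joint ranges: [-2.53, 2.53], [-0.77, 2.02], [0.04, 2.7], [-1, 4.14], [0.28, 2.66], [-3.11, 3.11]. Speed limits (rad/s): [2.57, 2.57, 3.14, 3.14, 3.14, 3.14].

### API

Orientations are given as [roll, pitch, yaw] about the fixed x, y, z axes, in that order (R = Rz(yaw) Ry(pitch) Rx(roll)).
In Python, from cell import observe, read_camera, get_calibration, hand_in, search_frame gives the robot as it stands.
- The arm moves only by the tool step_arm, never from a script. Its argument "commands" is a list of rows, each an object with "translation": the shift along the tool's x, y, z in mm, a list of three; "roll": the turn about the tool's z in rad. In form: [{"translation": [x, y, z], "roll": roll}, ...]. A call has 1 to 20 rows; each row shifts and turns the commanded pose from where the row before left it, along the tool's axes as they then stand; what a row does not reach is not made up. A row lasts 1/12 s, in which the tool goes at most 41.7 mm and 7.16 degrees, less where a joint would pass 70% of its speed; a pose out of reach is approached as far as the arm can. A call is refused whole if a number of a shift passes 41.7 or a number of a turn 0.125, either way. A call with a gripper value outside its range is refused whole. "fingers" is the opening, from 0 (shut) to 1 (fully open), set as the call begins (left out, the last holds). The fingers move at their own pace and stop on an object; "grip_force" is the grip in N (left out, the last holds). Time passes only in rows, so rows that do not move let the fingers close. It gives the time, the measured TCP pose, the force, the opening and the grip force at its end, in the units of the state.
- observe(): the state, without advancing time (a new reading comes with each control period).
- read_camera(name): name is "scene" or "top" or "wrist"; returns the picture (384x512x3 uint8, red, green, blue); there is no depth.
- get_calibration(name): a dict with "camera_matrix" (3x3 intrinsics, pixels), "dist_coeffs" ([k1, k2, p1, p2, k3] as OpenCV has them; the pictures are not rectified), "world_from_camera" (4x4, takes a point from camera to world coordinates). Camera axes: x right, y up, looking along -z (the intrinsics and any distortion apply to the point x, -y, -z); pixel columns grow to the right and rows downward; lengths in m; the calibration is good to about 2 mm. A picture is of the moment at which its call begins: read the wrist's pose just before it. get_calibration takes no time and is no camera call; for the wrist camera it gives the pose at the moment of the call.
- hand_in(): hands the job in; it is judged then, once.
Trained networks look in the newest picture that a camera, given by its name, has taken for a name from the list of things; names that differ only in an ending like _2 or _b are one class to them, and where a whole thing is asked for, a point or a joint stands for the part that bears it (a point fixed in the world has none). Each returns a list of dicts, best first, with "confidence" (0 to 1); they miss things now and then, are a little off and sometimes report something else, mostly with a low value. They report only what shows in the picture. A call takes as long as a camera call.
- search_frame(camera, name): "at" ([x, y, z] in m, in world coordinates, good to about 4 mm: the middle of the surface that is visible of it).
The state is a dict: "time": time; "qpos": joint angles; "qvel": joint speeds; "joint_efforts": joint torques, N m; "tool_pos": TCP position; "tool_rot": TCP orientation; "contact_force": force on the tool from outside, world axes, zero at the start; "torque": the same for the moment, N m; "opening": finger opening in m; "grip_force": force on a finger pad.
Only numpy, scipy, OpenCV 4.12 (cv2) and the standard library are available. Lean on these libraries where they do the work, as an engineer would, in place of code of your own. Each camera call takes 0.05 s, during which the arm holds its last target. There are 200 camera calls.

## Working session

There is one attempt and no reset: what is moved stays moved. The work goes in short steps, Python scripts to look and compute and a tool call to move; the robot and the scene stay as the last step left them, time stands still between calls to the robot, and variables do not carry over. Pictures are saved under pics/ and viewed, at most 10 in all, crops included, and the job is handed in when it is done.

Besides the shell and the picture viewer there is one more tool, called after "Call:" as name(argument=value, ...), one argument or row to a line, values as JSON. step_arm: Moves the arm, as the interface text tells. Its arguments: {"type":"object","properties":{"commands":{"type":"array"},"fingers":{"type":"number"},"grip_force":{"type":"number"}},"required":["commands"]}

```bash
ls; mkdir -p pics; python3 - <<'E'
from cell import *
import cv2
for c in ["scene","top"]:
    im=read_camera(c); cv2.imwrite(f"pics/{c}0.png",im[:,:,::-1])
for n in ["turning_board","panel","panel_front_edge","fid","fid_rest","foil_tin","flux_pot","solder_spool"]:
    for c in ["top","scene"]:
        for d in search_frame(c,n)[:2]: print(n,c,[round(v,4) for v in d["at"]],round(d["confidence"],2))
s=observe();print(s)
for c in ["scene","top","wrist"]: print(c,get_calibration(c))
E
```

```text
pics
turning_board top [0.5358, 0.0062, 0.0229] 0.91
turning_board scene [0.5304, 0.0109, 0.0295] 0.58
panel top [0.5074, -0.0794, 0.0297] 0.64
panel scene [0.513, -0.0738, 0.0281] 0.65
panel_front_edge top [0.5108, -0.074, 0.0314] 0.63
panel_front_edge scene [0.5133, -0.0766, 0.0316] 0.66
fid scene [0.4844, -0.4026, 0.0212] 0.97
fid_rest top [0.4825, -0.3953, 0.0017] 0.98
fid_rest top [0.5082, -0.0788, 0.0291] 0.31
fid_rest scene [0.4847, -0.4094, 0.0015] 0.88
foil_tin top [0.4641, 0.1989, 0.0236] 0.63
foil_tin scene [0.4572, 0.2, 0.0289] 0.95
flux_pot top [0.6061, 0.2371, 0.0314] 0.73
flux_pot scene [0.6056, 0.2359, 0.0309] 0.5
solder_spool top [0.6513, -0.0844, 0.0354] 0.71
solder_spool scene [0.6472, -0.0873, 0.0351] 0.77
{'time': 0.9, 'qpos': array([ 1.04796625e+00,  3.41969719e-01,  1.52411880e+00, -6.23456162e-06,
        1.27539865e+00, -1.45989214e-01]), 'qvel': array([-0.00121975, -0.00183441, -0.00033942,  0.00025683,  0.00120083,
       -0.00130429]), 'joint_efforts': array([-4.47780312e-04, -4.31122863e+01, -2.44474268e+01,  7.19013624e-02,
        4.85365489e-02,  4.143
[... 1306 characters left out ...]
.96352599],
       [ 0.        ,  0.        ,  0.        ,  1.        ]])}
wrist {'camera_matrix': array([[343.42395248,   0.        , 252.18258432],
       [  0.        , 343.42395248, 187.97238186],
       [  0.        ,   0.        ,   1.        ]]), 'dist_coeffs': array([0.00368826, 0.        , 0.        , 0.        , 0.        ]), 'world_from_camera': array([[ 3.68828493e-01, -8.96710279e-01, -2.44696174e-01,
         1.26454401e-01],
       [ 9.29497468e-01,  3.55821473e-01,  9.70852044e-02,
         5.13199313e-01],
       [ 1.08523785e-05, -2.63252264e-01,  9.64727031e-01,
         3.84956131e-01],
       [ 0.00000000e+00,  0.00000000e+00,  0.00000000e+00,
         1.00000000e+00]])}
```

View pics/top0.png

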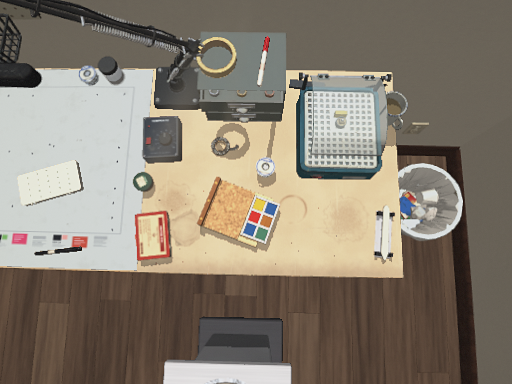

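View pics/scene0.png

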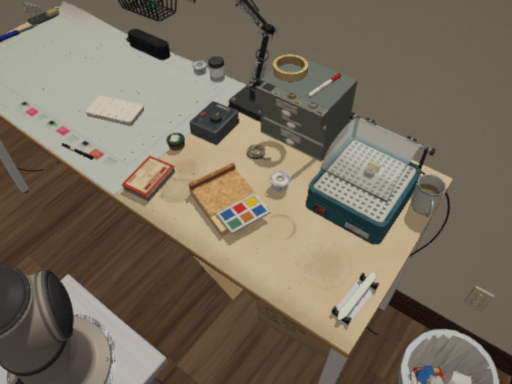

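Top view: the board is around (240,212), with the fence at its left from (218,180) to (200,222) and the panel at (260,218). The fid rest is at (385,232), the spool at (265,167), the tin at (153,235) and the flux pot at (143,181). The scene view agrees with this. I'll rotate the tool to yaw 0 and move above the board for a wrist view.

Call:
step_arm(
  commands=[
    {"translation": [0,0,0],"roll": 0.12},
    {"translation": [0,0,0],"roll": 0.12},
    {"translation": [0,0,0],"roll": 0.12},
    {"translation": [0,0,0],"roll": 0.12},
    {"translation": [0,0,0],"roll": 0.12},
    {"translation": [0,0,0],"roll": 0.12},
    {"translation": [0,0,0],"roll": 0.12},
    {"translation": [0,0,0],"roll": 0.12},
    {"translation": [0,0,0],"roll": 0.12},
    {"translation": [0,0,0],"roll": 0.12},
    {"translation": [0,0,0],"roll": 0.12},
    {"translation": [0,0,0],"roll": 0.12},
    {"translation": [0,0,0],"roll": 0.12},
    {"translation": [0,0,0],"roll": 0.12},
    {"translation": [0,0,0],"roll": 0.12},
    {"translation": [0,0,0],"roll": 0.12},
    {"translation": [0,0,0],"roll": 0.12},
    {"translation": [0,0,0],"roll": 0.12},
    {"translation": [0,0,0],"roll": 0.12},
    {"translation": [0,0,0],"roll": 0.12},
  ],
)

```text
time: 2.57
tool_pos: [0.1932, 0.4882, 0.2267]
tool_rot: [-3.142, -0.0, 0.359]
contact_force: [-0.4, -0.0, 0.3]
opening: 0.0922
grip_force: 0.0
```

Call:
step_arm(
  commands=[
    {"translation": [0,0,0],"roll": 0.12},
    {"translation": [0,0,0],"roll": 0.12},
    {"translation": [0,0,0],"roll": 0.12},
    {"translation": [16,32,0],"roll": 0},
    {"translation": [16,32,0],"roll": 0},
    {"translation": [16,32,0],"roll": 0},
    {"translation": [16,32,0],"roll": 0},
    {"translation": [16,32,0],"roll": 0},
    {"translation": [16,32,0],"roll": 0},
    {"translation": [16,32,0],"roll": 0},
    {"translation": [16,32,0],"roll": 0},
    {"translation": [16,32,0],"roll": 0},
    {"translation": [16,32,0],"roll": 0},
    {"translation": [16,32,0],"roll": 0},
    {"translation": [16,32,0],"roll": 0},
    {"translation": [16,32,0],"roll": 0},
    {"translation": [16,32,0],"roll": 0},
    {"translation": [16,32,0],"roll": 0},
    {"translation": [16,32,0],"roll": 0},
    {"translation": [0,0,0],"roll": 0},
  ],
)

```text
time: 4.23
tool_pos: [0.4542, -0.0275, 0.2267]
tool_rot: [3.139, -0.002, 0.0]
contact_force: [-0.4, -0.3, 0.2]
opening: 0.0921
grip_force: 0.0
```

```bash
cat > h.py <<'E'
from cell import *
import cv2, numpy as np
def snap(c,name,box=None,f=1):
    cal=get_calibration(c); im=read_camera(c)[:,:,::-1].copy()
    np.savez(f"pics/{name}.npz",K=cal["camera_matrix"],d=cal["dist_coeffs"],T=cal["world_from_camera"],im=im)
    if box: im=im[box[1]:box[3],box[0]:box[2]]
    cv2.imwrite(f"pics/{name}.png",cv2.resize(im,None,fx=f,fy=f,interpolation=cv2.INTER_CUBIC))
def px2w(name,uv,z):
    c=np.load(f"pics/{name}.npz"); T=c["T"]
    p=cv2.undistortPoints(np.array(uv,float).reshape(-1,1,2),c["K"],c["d"]).reshape(-1,2)
    r=np.c_[p[:,0],-p[:,1],-np.ones(len(p))]@T[:3,:3].T
    return T[:3,3]+r*((np.asarray(z)-T[2,3])/r[:,2])[:,None]
def st():
    s=observe(); print("t",round(s["time"],2),"pos",s["tool_pos"].round(4),"rot",s["tool_rot"].round(3),"F",s["contact_force"].round(2),"open",round(s["opening"],4),"g",round(s["grip_force"],1),"q",s["qpos"].round(2))
E
python3 - <<'E'
from h import *
st(); snap("wrist","w1",None,1.5)
E
```

```text
t 4.23 pos [ 0.4542 -0.0275  0.2267] rot [ 3.139e+00 -2.000e-03  0.000e+00] F [-0.43 -0.31  0.17] open 0.0921 g 0.0 q [-0.23  0.21  1.71 -0.    1.22  1.34]
```

View pics/w1.png

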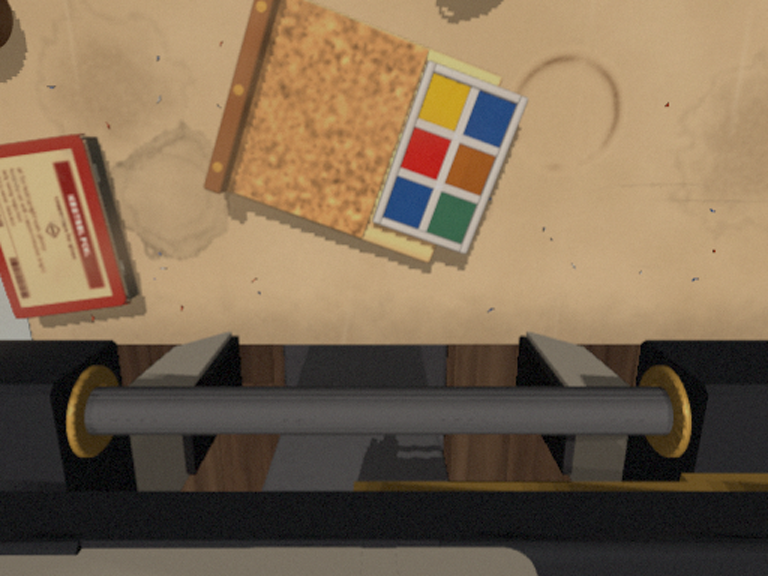

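The wrist view, in 1.5x pixels, shows the panel's top corners at (435,60), (526,99), (466,251) and (375,222). The step's ends are at (427,52) and (365,237). I'll fit poses from these and move on to the rest.

```bash
python3 - <<'E'
from h import *
c=np.array([(435,60),(526,99),(466,251),(375,222)])/1.5
P=px2w("w1",c,[.032]*4); print(P.round(4)); 
S=px2w("w1",np.array([(427,52),(365,237),(428,262),(500,80),(221,191)])/1.5,[.028,.028,.024,.024,.042]); print(S.round(4))
m=P.mean(0); print("centre",m)
for a,b in [(0,1),(3,2),(3,0),(2,1)]:
    v=P[b]-P[a]; print(np.linalg.norm(v).round(4), np.arctan2(v[1],v[0]).round(3))
v=S[0]-S[1]; print("step",np.linalg.norm(v),np.arctan2(v[1],v[0])+np.pi/2,(S[0]+S[1])/2)
E
```

```text
[[ 0.5741 -0.065   0.032 ]
 [ 0.5506 -0.1246  0.032 ]
 [ 0.4503 -0.0902  0.032 ]
 [ 0.4707 -0.0267  0.032 ]]
[[ 0.5794 -0.0602  0.028 ]
 [ 0.4596 -0.0196  0.028 ]
 [ 0.4406 -0.0647  0.024 ]
 [ 0.563  -0.1089  0.024 ]
 [ 0.4928  0.0745  0.042 ]]
centre [ 0.51143751 -0.07664656  0.032     ]
0.0641 -1.946
0.0668 -1.882
0.1102 -0.356
0.1061 -0.331
step 0.12652578162198636 1.2441619859272977 [ 0.51948613 -0.03990441  0.028     ]
```

Call:
step_arm(
  commands=[
    {"translation": [0,30,0],"roll": 0},
    {"translation": [0,34,0],"roll": 0},
    {"translation": [0,34,0],"roll": 0},
    {"translation": [0,34,0],"roll": 0},
    {"translation": [0,34,0],"roll": 0},
    {"translation": [0,34,0],"roll": 0},
    {"translation": [0,34,0],"roll": 0},
    {"translation": [0,34,0],"roll": 0},
    {"translation": [0,34,0],"roll": 0},
    {"translation": [0,34,0],"roll": 0},
    {"translation": [-20,34,0],"roll": 0},
    {"translation": [-20,0,0],"roll": 0},
    {"translation": [0,0,0],"roll": 0},
  ],
)

```text
time: 5.37
tool_pos: [0.4108, -0.3932, 0.2261]
tool_rot: [-3.14, 0.002, 0.002]
contact_force: [-0.0, -0.2, -0.7]
opening: 0.0921
grip_force: 0.0
```

```bash
python3 - <<'E'
from h import *
st(); snap("wrist","w2",None,1.5)
E
```

```text
t 5.37 pos [ 0.4108 -0.3932  0.2261] rot [-3.14e+00  2.00e-03  2.00e-03] F [-0.02 -0.19 -0.7 ] open 0.0921 g 0.0 q [-0.9   0.42  1.4  -0.    1.32  0.67]
```

View pics/w2.png

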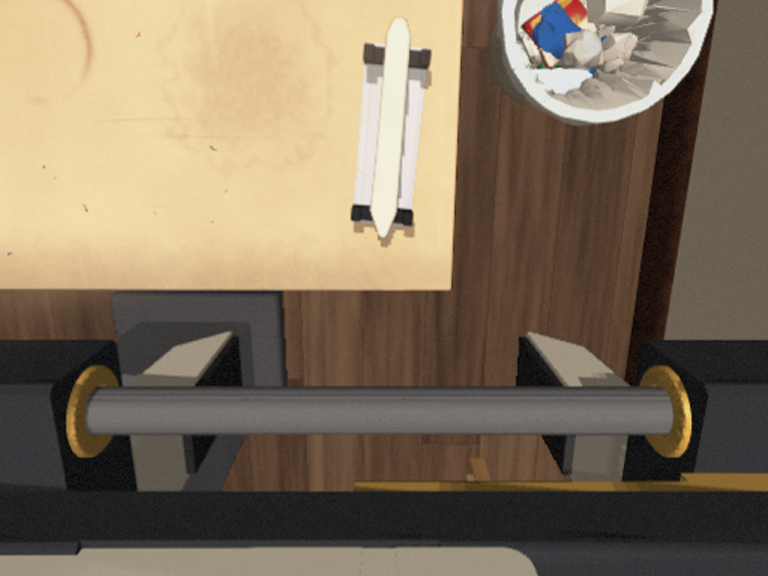

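The fid lies in its rest with its tips at about (400,18) and (383,237), nearly along world x. The saddles are at rows 55 and 215.

```bash
python3 - <<'E'
from h import *
F=px2w("w2",np.array([(400,18),(383,237)])/1.5,[.020]*2); v=F[0]-F[1]
print(F.round(4),F.mean(0).round(4),np.linalg.norm(v),np.arctan2(v[1],v[0]))
R=px2w("w2",np.array([(366,44),(431,50),(413,224),(352,219)])/1.5,[.022]*4); print(R.round(4),R.mean(0))
v=R[0]+R[1]-R[2]-R[3]; print(np.arctan2(v[1],v[0]),np.linalg.norm(v)/2)
# edges of fid across mid by threshold
im=np.load("pics/w2.npz")["im"].astype(int)
for r in [70,85,100,115,125]: print(r,[tuple(im[r,c]) for c in range(246,276,2)])
print(px2w("w1",np.array([(435,60),(526,99)])/1.5,[.032]*2))
E
```

```text
[[ 0.5564 -0.4076  0.02  ]
 [ 0.414  -0.3972  0.02  ]] [ 0.4852 -0.4024  0.02  ] 0.14275419510479354 -0.0729685073087714
[[ 0.5407 -0.3857  0.022 ]
 [ 0.5372 -0.4278  0.022 ]
 [ 0.4237 -0.4183  0.022 ]
 [ 0.4272 -0.3752  0.022 ]] [ 0.48220209 -0.40178466  0.022     ]
-0.08777673739126005 0.11391090014742461
70 [(np.int64(215), np.int64(223), np.int64(232)), (np.int64(223), np.int64(230), np.int64(237)), (np.int64(220), np.int64(227), np.int64(235)), (np.int64(214), np.int64(222), np.int64(231)), (np.int64(200), np.int64(226), np.int64(236)), (np.int64(218), np.int64(237), np.int64(241)), (np.int64(218), np.int64(238), np.int64(241)), (np.int64(217), np.int64(238), np.int64(241)), (np.int64(218), np.int64(238), np.int64(241)), (np.int64(218), np.int64(238), np.int64(240)), (np.int64(219), np.int64(238), np.int64(241)), (np.int64(211), np.int64(233), np.int64(238)), (np.int64(144), np.int64(156), np.int64(164)), (np.int64(184), np.int64(192), np.int64(201)), (np.int64(227), np.int64(231), np.int64(236))]
85 [(np.int64(222), np.int64(228), np.int64(235)), (np.int64(222), np.int64(227), 
[... 2135 characters left out ...]
t64(214)), (np.int64(220), np.int64(239), np.int64(242)), (np.int64(217), np.int64(238), np.int64(241)), (np.int64(218), np.int64(238), np.int64(242)), (np.int64(219), np.int64(239), np.int64(242)), (np.int64(219), np.int64(239), np.int64(242)), (np.int64(218), np.int64(239), np.int64(242)), (np.int64(218), np.int64(237), np.int64(242)), (np.int64(202), np.int64(228), np.int64(234)), (np.int64(147), np.int64(151), np.int64(156)), (np.int64(223), np.int64(227), np.int64(232)), (np.int64(224), np.int64(227), np.int64(232)), (np.int64(223), np.int64(225), np.int64(232)), (np.int64(219), np.int64(222), np.int64(229))]
[[ 0.57408738 -0.06504384  0.032     ]
 [ 0.55062496 -0.1246497   0.032     ]]
```

Call:
step_arm(
  commands=[
    {"translation": [22,3.5,0],"roll": 0},
    {"translation": [22,3.5,0],"roll": 0},
    {"translation": [0,0,20],"roll": 0.082},
    {"translation": [0,0,35],"roll": 0},
    {"translation": [0,0,35],"roll": 0},
    {"translation": [0,0,35],"roll": 0},
    {"translation": [0,0,30],"roll": 0},
    {"translation": [0,0,20],"roll": 0},
    {"translation": [0,0,16],"roll": 0},
    {"translation": [0,0,12],"roll": 0},
    {"translation": [0,0,8],"roll": 0},
    {"translation": [0,0,0],"roll": 0},
    {"translation": [0,0,0],"roll": 0},
  ],
)

```text
time: 6.5
tool_pos: [0.4581, -0.3992, 0.0162]
tool_rot: [3.141, -0.001, -0.077]
contact_force: [0.1, -0.2, 0.2]
opening: 0.0922
grip_force: 0.0
```

Call:
step_arm(
  commands=[
    {"translation": [-3,1,5],"roll": 0},
    {"translation": [0,0,6],"roll": 0},
    {"translation": [0,0,0],"roll": 0},
  ],
)

```text
time: 6.75
tool_pos: [0.4539, -0.4001, 0.0042]
tool_rot: [-3.141, 0.0, -0.078]
contact_force: [-0.3, 1.1, -0.3]
opening: 0.0919
grip_force: 0.0
```

Call:
step_arm(
  commands=[
    {"translation": [0,0,0],"roll": 0},
    {"translation": [0,0,0],"roll": 0},
    {"translation": [0,0,0],"roll": 0},
    {"translation": [0,0,0],"roll": 0},
    {"translation": [0,0,0],"roll": 0},
    {"translation": [0,0,0],"roll": 0},
    {"translation": [0,0,0],"roll": 0},
    {"translation": [0,0,0],"roll": 0},
    {"translation": [0,0,0],"roll": 0},
    {"translation": [0,0,0],"roll": 0},
  ],
  fingers=0,
  grip_force=40,
)

```text
time: 7.58
tool_pos: [0.4544, -0.4003, 0.0047]
tool_rot: [-3.142, -0.0, -0.077]
contact_force: [0.3, -0.7, -0.1]
opening: 0.0299
grip_force: 0.0
```

Call:
step_arm(
  commands=[
    {"translation": [0,0,0],"roll": 0},
    {"translation": [0,0,0],"roll": 0},
    {"translation": [0,0,0],"roll": 0},
    {"translation": [0,0,0],"roll": 0},
    {"translation": [0,0,-4],"roll": 0},
    {"translation": [0,0,-12],"roll": 0},
    {"translation": [0,0,-20],"roll": 0},
    {"translation": [0,0,-20],"roll": 0},
    {"translation": [0,0,-20],"roll": 0},
    {"translation": [0,0,-20],"roll": 0},
    {"translation": [0,0,0],"roll": 0},
  ],
)

```text
time: 8.5
tool_pos: [0.4562, -0.4022, 0.1062]
tool_rot: [3.136, -0.006, -0.077]
contact_force: [1.0, -0.6, 0.8]
opening: 0.0176
grip_force: 40.0
```

```bash
python3 - <<'E'
from h import *
st(); snap("wrist","w3",None,1.5)
E
```

```text
t 8.5 pos [ 0.4562 -0.4022  0.1062] rot [ 3.136 -0.006 -0.077] F [ 0.99 -0.62  0.84] open 0.0176 g 40.0 q [-0.85  0.6   1.45  0.    1.08  0.8 ]
```

View pics/w3.png

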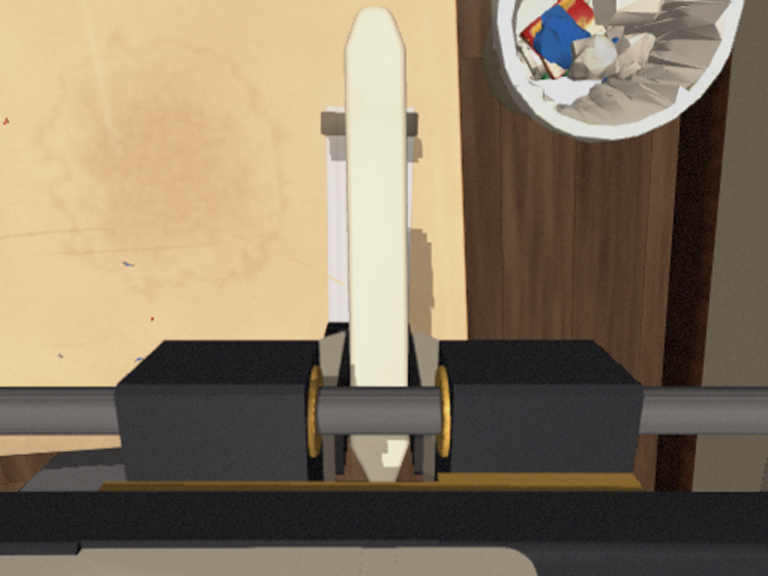

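The fid is held straight along the tool's x axis, with its tip at (374,8). I'll swing it to the board's direction and approach in front of the panel.

Call:
step_arm(
  commands=[
    {"translation": [0,0,0],"roll": -0.119},
    {"translation": [0,0,0],"roll": -0.119},
    {"translation": [0,0,0],"roll": -0.119},
    {"translation": [0,0,0],"roll": -0.119},
    {"translation": [0,0,0],"roll": -0.119},
    {"translation": [0,0,0],"roll": -0.119},
    {"translation": [0,0,0],"roll": -0.119},
    {"translation": [0,0,0],"roll": -0.119},
    {"translation": [0,0,0],"roll": -0.119},
    {"translation": [0,0,0],"roll": -0.119},
    {"translation": [0,0,0],"roll": -0.117},
    {"translation": [25,-8,0],"roll": 0},
    {"translation": [25,-8,0],"roll": 0},
    {"translation": [25,-8,0],"roll": 0},
    {"translation": [25,-8,0],"roll": 0},
    {"translation": [25,-8,0],"roll": 0},
    {"translation": [25,-8,0],"roll": 0},
    {"translation": [25,-8,0],"roll": 0},
    {"translation": [0,0,0],"roll": 0},
    {"translation": [0,0,0],"roll": 0},
  ],
)

```text
time: 10.22
tool_pos: [0.4598, -0.2154, 0.1004]
tool_rot: [-3.141, -0.0, 1.232]
contact_force: [-0.3, -0.1, 0.6]
opening: 0.0174
grip_force: 40.0
```

```bash
python3 - <<'E'
from h import *
st(); snap("wrist","w4",None,1.5)
print(px2w("w3",np.array([(374,8)])/1.5,[.1215]))
E
```

```text
t 10.22 pos [ 0.4598 -0.2154  0.1004] rot [-3.141 -0.     1.232] F [-0.3  -0.15  0.63] open 0.0174 g 40.0 q [-0.59  0.45  1.74  0.    0.95 -0.25]
[[ 0.55817921 -0.41009757  0.1215    ]]
```

View pics/w4.png

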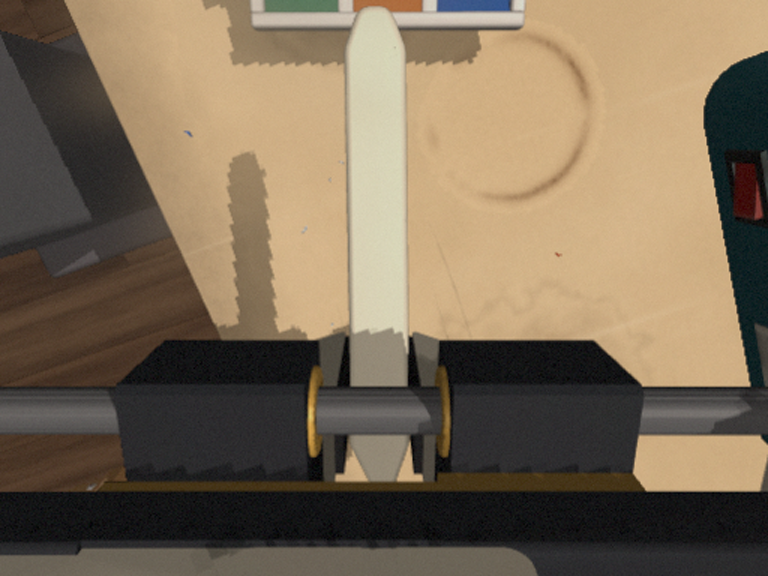

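Panel front edge runs level from (251,27) to (524,27), so the yaw is right and the fid sits a few mm left of the panel's middle.

```bash
python3 - <<'E'
from h import *
p=np.array([.4598,-.2154]);y=1.232;ex=np.array([np.cos(y),np.sin(y)]);ey=np.array([np.sin(y),-np.cos(y)])
P=px2w("w4",np.array([(253,26),(523,26),(251,13),(524,13),(374,8)])/1.5,[.024,.024,.032,.032,.1157])[:,:2]-p
print((np.c_[P@ex,P@ey]*1000).round(1))
E
```

```text
[[115.8 -52.6]
 [115.6  59.5]
 [118.9 -51.3]
 [118.8  57.5]
 [101.8  -1.5]]
```

Call:
step_arm(
  commands=[
    {"translation": [-15,4,10],"roll": 0},
    {"translation": [-5,0,25],"roll": 0},
    {"translation": [0,0,25],"roll": 0},
    {"translation": [0,0,20],"roll": 0},
    {"translation": [0,0,11],"roll": 0},
    {"translation": [0,0,4],"roll": 0},
    {"translation": [0,0,0],"roll": 0},
    {"translation": [0,0,0],"roll": 0},
  ],
)

```text
time: 10.93
tool_pos: [0.4574, -0.2377, 0.0059]
tool_rot: [3.141, 0.0, 1.229]
contact_force: [-0.1, 0.8, -0.3]
opening: 0.0174
grip_force: 40.0
```

Call:
step_arm(
  commands=[
    {"translation": [10,0,1],"roll": 0},
    {"translation": [10,0,0],"roll": 0},
    {"translation": [10,0,0],"roll": 0},
    {"translation": [10,0,0],"roll": 0},
    {"translation": [6,0,0],"roll": 0},
    {"translation": [5,0,0],"roll": 0},
    {"translation": [0,0,0],"roll": 0},
    {"translation": [0,0,0],"roll": 0},
  ],
)

```text
time: 11.6
tool_pos: [0.4744, -0.1885, 0.0048]
tool_rot: [3.141, 0.0, 1.231]
contact_force: [1.5, 1.2, 0.1]
opening: 0.0175
grip_force: 40.0
```

Call:
step_arm(
  commands=[
    {"translation": [0,0,-2],"roll": 0},
    {"translation": [0,0,-2],"roll": 0},
    {"translation": [0.6,0,-4.7],"roll": 0},
    {"translation": [0.6,0,-4.7],"roll": 0},
    {"translation": [0.7,0,-4.8],"roll": 0},
    {"translation": [1.8,0,-4.4],"roll": 0},
    {"translation": [1.8,0,-4.4],"roll": 0},
    {"translation": [1.9,0,-4.5],"roll": 0},
    {"translation": [2.3,0,-3.8],"roll": 0},
    {"translation": [2.3,0,-3.8],"roll": 0},
    {"translation": [2.4,0,-3.8],"roll": 0},
    {"translation": [0,0,0],"roll": 0},
    {"translation": [0,0,0],"roll": 0},
  ],
)

```text
time: 12.68
tool_pos: [0.4793, -0.1751, 0.0478]
tool_rot: [3.141, 0.0, 1.23]
contact_force: [0.3, -0.5, -1.1]
opening: 0.0174
grip_force: 39.9
```

```bash
python3 - <<'E'
from h import *
st(); snap("scene","s1",(160,130,340,270),2)
a=cv2.imread("pics/s1.png"); snap("wrist","w5",None,.75); b=cv2.imread("pics/w5.png"); 
c=np.zeros((max(a.shape[0],b.shape[0]),a.shape[1]+b.shape[1],3),np.uint8); c[:a.shape[0],:a.shape[1]]=a; c[:b.shape[0],a.shape[1]:]=b; cv2.imwrite("pics/m1.png",c)
E
```

```text
t 12.68 pos [ 0.4793 -0.1751  0.0478] rot [3.141 0.    1.23 ] F [ 0.31 -0.51 -1.1 ] open 0.0174 g 39.9 q [-0.5   0.53  1.79  0.    0.82 -0.16]
```

View pics/m1.png

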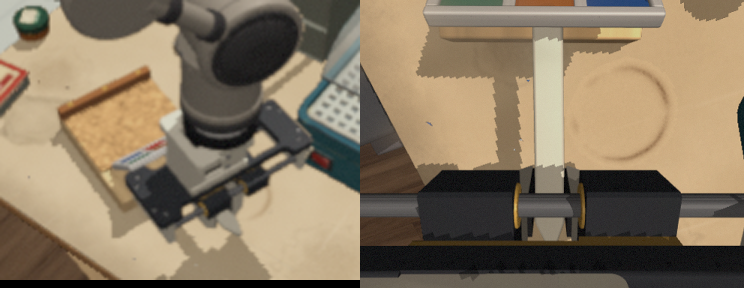

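Both views show the panel propped up at about 45° by the fid's tip, with its front edge at rows 8–27 in the wrist view. I'll keep following the arc.

Call:
step_arm(
  commands=[
    {"translation": [2.8,0,-2.9],"roll": 0},
    {"translation": [2.8,0,-2.9],"roll": 0},
    {"translation": [2.9,0,-2.9],"roll": 0},
    {"translation": [3.1,0,-1.4],"roll": 0},
    {"translation": [3.1,0,-1.4],"roll": 0},
    {"translation": [3.1,0,-1.4],"roll": 0},
    {"translation": [3.1,0,-1.4],"roll": 0},
    {"translation": [3.5,0,-0.5],"roll": 0},
    {"translation": [3.5,0,-0.5],"roll": 0},
    {"translation": [3.5,0,-0.5],"roll": 0},
    {"translation": [3.5,0,-0.4],"roll": 0},
    {"translation": [3,0,0],"roll": 0},
    {"translation": [3,0,0],"roll": 0},
    {"translation": [3,0,0],"roll": 0},
    {"translation": [3,0,0],"roll": 0},
    {"translation": [3,0,0],"roll": 0},
    {"translation": [3,0,0],"roll": 0},
    {"translation": [0,0,0],"roll": 0},
    {"translation": [0,0,0],"roll": 0},
  ],
)

```text
time: 14.37
tool_pos: [0.4968, -0.1252, 0.0638]
tool_rot: [-3.142, -0.0, 1.23]
contact_force: [-0.2, -0.0, -0.1]
opening: 0.0177
grip_force: 40.0
```

```bash
python3 - <<'E'
from h import *
st(); snap("scene","s2",(160,130,340,270),2)
a=cv2.imread("pics/s2.png"); snap("wrist","w6",None,.75); b=cv2.imread("pics/w6.png"); 
c=np.zeros((max(a.shape[0],b.shape[0]),a.shape[1]+b.shape[1],3),np.uint8); c[:a.shape[0],:a.shape[1]]=a; c[:b.shape[0],a.shape[1]:]=b; cv2.imwrite("pics/m2.png",c)
E
```

```text
t 14.37 pos [ 0.4968 -0.1252  0.0638] rot [-3.142 -0.     1.23 ] F [-0.22 -0.02 -0.08] open 0.0177 g 40.0 q [-0.4   0.51  1.77  0.    0.86 -0.06]
```

View pics/m2.png

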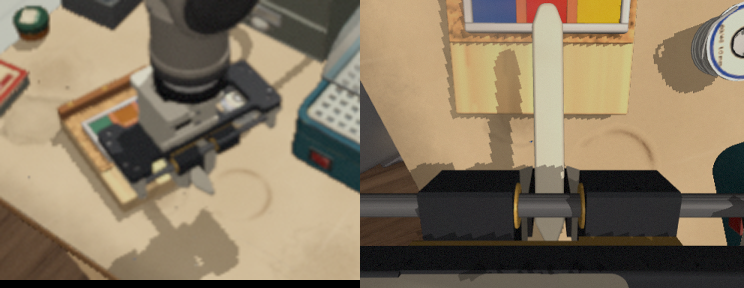

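The panel has fallen onto the deck back-up; its near edge is just past the step, at about (140,44) to (361,44) in full-size wrist pixels. Next I back off, lower and push.

```bash
python3 - <<'E'
from h import *
p=np.array([.4968,-.1252]);y=1.23;ex=np.array([np.cos(y),np.sin(y)]);ey=np.array([np.sin(y),-np.cos(y)])
P=px2w("w6",np.array([(105,33),(271,33),(93,41),(274,41),(98,113),(268,113)])/.75,[.028,.028,.028,.028,.024,.024])[:,:2]-p
print((np.c_[P@ex,P@ey]*1000).round(1))
E
```

```text
[[ 94.8 -59.4]
 [ 94.7  56.8]
 [ 89.6 -68.3]
 [ 89.5  59.4]
 [ 37.8 -71. ]
 [ 37.7  60.5]]
```

Call:
step_arm(
  commands=[
    {"translation": [-15,0,0],"roll": 0},
    {"translation": [-25,0,0],"roll": 0},
    {"translation": [-20,0,10],"roll": 0},
    {"translation": [0,0,15],"roll": 0},
    {"translation": [0,0,12],"roll": 0},
    {"translation": [0,0,6],"roll": 0},
    {"translation": [0,0,0],"roll": 0},
    {"translation": [0,0,0],"roll": 0},
  ],
)

```text
time: 15.13
tool_pos: [0.4767, -0.1818, 0.0208]
tool_rot: [-3.141, -0.0, 1.23]
contact_force: [-0.1, -0.4, -0.4]
opening: 0.0175
grip_force: 40.0
```

Call:
step_arm(
  commands=[
    {"translation": [10,0,0],"roll": 0},
    {"translation": [10,0,0],"roll": 0},
    {"translation": [10,0,0],"roll": 0},
    {"translation": [10,0,0],"roll": 0},
    {"translation": [6,0,0],"roll": 0},
    {"translation": [3,0,0],"roll": 0},
    {"translation": [3,0,0],"roll": 0},
    {"translation": [3,0,0],"roll": 0},
    {"translation": [3,0,0],"roll": 0},
    {"translation": [3,0,0],"roll": 0},
    {"translation": [3,0,0],"roll": 0},
    {"translation": [3,0,0],"roll": 0},
    {"translation": [2,0,0],"roll": 0},
    {"translation": [0,0,0],"roll": 0},
  ],
)

```text
time: 16.3
tool_pos: [0.4999, -0.1165, 0.0208]
tool_rot: [3.142, -0.0, 1.23]
contact_force: [-0.3, -0.5, 0.1]
opening: 0.0175
grip_force: 40.0
```

Call:
step_arm(
  commands=[
    {"translation": [2,0,0],"roll": 0},
    {"translation": [1,0,0],"roll": 0},
    {"translation": [1,0,0],"roll": 0},
    {"translation": [1,0,0],"roll": 0},
    {"translation": [0,0,0],"roll": 0},
  ],
)

```text
time: 16.72
tool_pos: [0.5014, -0.112, 0.0208]
tool_rot: [-3.141, -0.0, 1.23]
contact_force: [-1.1, -0.3, 0.3]
opening: 0.0173
grip_force: 40.0
```

Call:
step_arm(
  commands=[
    {"translation": [1,0,0],"roll": 0},
    {"translation": [1,0,0],"roll": 0},
    {"translation": [0,0,0],"roll": 0},
  ],
)

```text
time: 16.97
tool_pos: [0.5018, -0.1108, 0.0208]
tool_rot: [-3.141, 0.001, 1.23]
contact_force: [-2.8, -5.2, -0.4]
opening: 0.0174
grip_force: 39.9
```

Contact came at 6 N, right at the predicted fence distance. Next: back off, raise and check.

Call:
step_arm(
  commands=[
    {"translation": [0.5,0,0],"roll": 0},
    {"translation": [0,0,0],"roll": 0},
    {"translation": [-5,0,0],"roll": 0},
    {"translation": [-20,0,0],"roll": 0},
    {"translation": [-20,0,0],"roll": 0},
    {"translation": [-10,0,-20],"roll": 0},
    {"translation": [0,0,-30],"roll": 0},
    {"translation": [0,0,-30],"roll": 0},
    {"translation": [0,0,-30],"roll": 0},
    {"translation": [20,0,-20],"roll": 0},
    {"translation": [20,0,0],"roll": 0},
    {"translation": [0,0,0],"roll": 0},
    {"translation": [0,0,0],"roll": 0},
  ],
)

```text
time: 18.05
tool_pos: [0.4973, -0.1233, 0.1509]
tool_rot: [3.141, -0.0, 1.231]
contact_force: [0.4, 0.4, -0.8]
opening: 0.0174
grip_force: 40.0
```

```bash
python3 - <<'E'
from h import *
st(); snap("wrist","w7",None,1.5)
E
```

```text
t 18.05 pos [ 0.4973 -0.1233  0.1509] rot [ 3.141 -0.     1.231] F [ 0.38  0.44 -0.8 ] open 0.0174 g 40.0 q [-0.39  0.39  1.67  0.    1.08 -0.05]
```

View pics/w7.png

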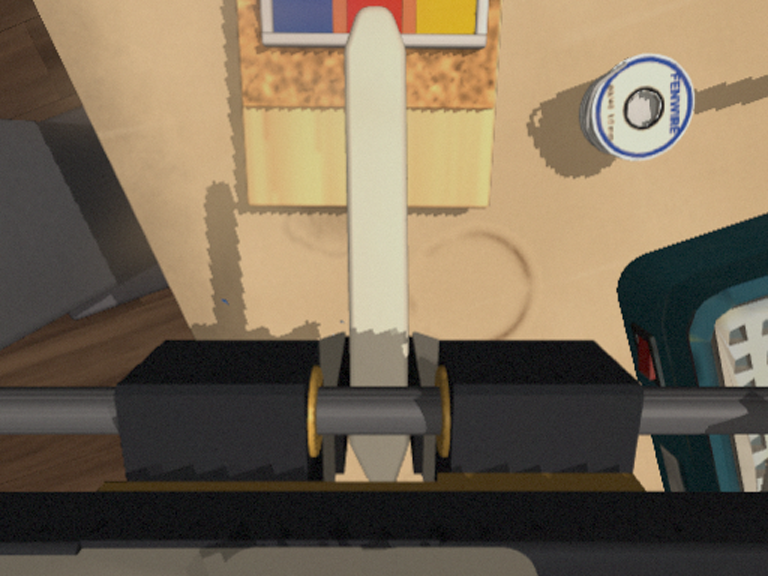

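The panel's near edge runs at about row 46 from (262,45) to (486,48), parallel to the step at rows 107–109.

```bash
python3 - <<'E'
from h import *
p=np.array([.4973,-.1233]);y=1.231;ex=np.array([np.cos(y),np.sin(y)]);ey=np.array([np.sin(y),-np.cos(y)])
P=px2w("w7",np.array([(263,46),(486,48),(245,107),(494,109),(249,206),(489,208),(374,8)])/1.5,[.028]*4+[.024]*2+[.1662])[:,:2]-p
print((np.c_[P@ex,P@ey]*1000).round(1))
# edge rows by intensity gradient along columns
im=cv2.cvtColor(np.load("pics/w7.npz")["im"],cv2.COLOR_BGR2GRAY).astype(int)
for c in [180,195,210,225,280,295,310,320]:
    g=np.abs(np.diff(im[:,c])); print(c,[(r,g[r]) for r in range(12,45) if g[r]>40])
E
```

```text
[[115.7 -58.4]
 [114.7  53.7]
 [ 86.6 -69.5]
 [ 85.6  59.4]
 [ 35.1 -71.8]
 [ 34.   60.6]
 [101.8  -1.6]]
180 []
195 [(21, np.int64(55)), (29, np.int64(42))]
210 [(21, np.int64(64)), (29, np.int64(44))]
225 [(29, np.int64(49))]
280 [(30, np.int64(43))]
295 [(30, np.int64(48))]
310 [(30, np.int64(51))]
320 [(30, np.int64(51)), (32, np.int64(55))]
```

Call:
step_arm(
  commands=[
    {"translation": [-30,0,0],"roll": 0},
    {"translation": [-35,0,0],"roll": 0},
    {"translation": [-35,0,0],"roll": 0},
    {"translation": [-35,0,0],"roll": 0},
    {"translation": [-35,0,0],"roll": 0},
    {"translation": [-35,0,0],"roll": 0},
    {"translation": [-35,0,0],"roll": 0},
    {"translation": [-30,0,0],"roll": 0},
    {"translation": [0,0,0],"roll": 0.119},
    {"translation": [0,0,0],"roll": 0.119},
    {"translation": [0,0,0],"roll": 0.119},
    {"translation": [0,0,0],"roll": 0.119},
    {"translation": [0,0,0],"roll": 0.119},
    {"translation": [0,0,0],"roll": 0.119},
    {"translation": [0,0,0],"roll": 0.119},
    {"translation": [0,0,0],"roll": 0.119},
    {"translation": [0,0,0],"roll": 0.119},
    {"translation": [0,0,0],"roll": 0.119},
  ],
)

```text
time: 19.6
tool_pos: [0.406, -0.3787, 0.1498]
tool_rot: [-3.14, 0.001, 0.033]
contact_force: [-0.2, 0.5, -0.5]
opening: 0.0169
grip_force: 39.9
```

Call:
step_arm(
  commands=[
    {"translation": [0,0,0],"roll": 0.118},
    {"translation": [0,0,0],"roll": 0},
    {"translation": [0,0,0],"roll": 0},
  ],
)

```text
time: 19.85
tool_pos: [0.4062, -0.3787, 0.15]
tool_rot: [-3.14, 0.001, -0.075]
contact_force: [0.1, 0.1, -0.8]
opening: 0.0173
grip_force: 40.0
```

The panel's near edge sits 29 mm past the step, where flush with the fence is 28, and it is parallel. Fid hasn't slipped (tip 101.8 mm ahead). Laying it back.

Call:
step_arm(
  commands=[
    {"translation": [25,9,0],"roll": 0},
    {"translation": [24.5,9,0],"roll": 0},
    {"translation": [0,0,25],"roll": 0},
    {"translation": [0,0,30],"roll": 0},
    {"translation": [0,0,30],"roll": 0},
    {"translation": [0,0,20],"roll": 0},
    {"translation": [0,0,10],"roll": 0},
    {"translation": [0,0,0],"roll": 0},
    {"translation": [0,0,0],"roll": 0},
  ],
)

```text
time: 20.6
tool_pos: [0.4549, -0.4006, 0.036]
tool_rot: [-3.142, -0.0, -0.077]
contact_force: [0.3, -0.4, -0.1]
opening: 0.0172
grip_force: 40.0
```

Call:
step_arm(
  commands=[
    {"translation": [0,0,12],"roll": 0},
    {"translation": [0,0,10],"roll": 0},
    {"translation": [0,0,5],"roll": 0},
    {"translation": [0,0,3],"roll": 0},
    {"translation": [0,0,1],"roll": 0},
    {"translation": [0,0,0],"roll": 0},
    {"translation": [0,0,0],"roll": 0},
  ],
)

```text
time: 21.18
tool_pos: [0.4551, -0.4004, 0.005]
tool_rot: [3.141, -0.001, -0.078]
contact_force: [-0.1, -0.4, -0.2]
opening: 0.0173
grip_force: 40.0
```

Call:
step_arm(
  commands=[
    {"translation": [0,0,0.3],"roll": 0},
    {"translation": [0,0,0],"roll": 0},
    {"translation": [0,0,0],"roll": 0},
    {"translation": [0,0,0],"roll": 0},
    {"translation": [0,0,0],"roll": 0},
    {"translation": [0,0,0],"roll": 0},
    {"translation": [0,0,0],"roll": 0},
    {"translation": [0,0,0],"roll": 0},
    {"translation": [0,0,0],"roll": 0},
    {"translation": [0,0,-5],"roll": 0},
    {"translation": [0,0,-15],"roll": 0},
    {"translation": [0,0,-25],"roll": 0},
    {"translation": [0,0,-35],"roll": 0},
    {"translation": [0,0,-35],"roll": 0},
    {"translation": [0,0,-35],"roll": 0},
    {"translation": [-25,0,-35],"roll": 0},
    {"translation": [-20,0,-30],"roll": 0},
    {"translation": [0,0,0],"roll": 0},
    {"translation": [0,0,0],"roll": 0},
  ],
  fingers=0.7,
)

```text
time: 22.77
tool_pos: [0.4107, -0.3975, 0.221]
tool_rot: [3.138, -0.003, -0.079]
contact_force: [0.7, -0.1, -0.4]
opening: 0.0642
grip_force: 0.0
```

```bash
python3 - <<'E'
from h import *
st(); snap("wrist","w8",(140,0,360,190),1.8); snap("top","t8",(180,160,300,260),3.4)
a=cv2.imread("pics/w8.png"); b=cv2.imread("pics/t8.png")
c=np.zeros((max(a.shape[0],b.shape[0]),a.shape[1]+b.shape[1],3),np.uint8); c[:a.shape[0],:a.shape[1]]=a; c[:b.shape[0],a.shape[1]:]=b; cv2.imwrite("pics/m8.png",c); print(c.shape)
for n in ["foil_tin","flux_pot","solder_spool","panel","fid"]:
    for d in search_frame("top",n)[:1]: print(n,[round(v,4) for v in d["at"]],round(d["confidence"],2))
E
```

```text
t 22.77 pos [ 0.4107 -0.3975  0.221 ] rot [ 3.138e+00 -3.000e-03 -7.900e-02] F [ 0.69 -0.1  -0.43] open 0.0642 g 0.0 q [-0.9   0.43  1.41  0.    1.3   0.75]
(342, 804, 3)
foil_tin [0.4636, 0.1976, 0.0256] 0.77
flux_pot [0.4899, -0.3908, 0.0034] 0.73
solder_spool [0.6505, -0.0862, 0.0321] 0.54
panel [0.5399, 0.0209, 0.0308] 0.83
fid [0.4929, -0.4008, 0.0199] 0.81
```

View pics/m8.png

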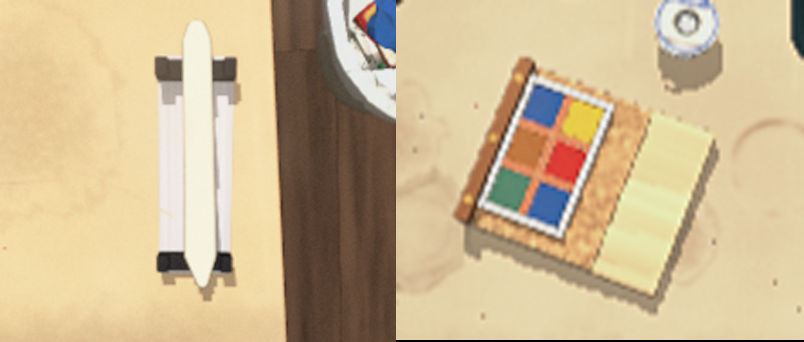

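The fid lies in both notches, and the panel lies copper side up along the fence. The tin and spool haven't moved. I'm handing in.

```bash
python3 -c "
from cell import *
print(hand_in())"
```

```text
the job is handed in; nothing more can be done
None
```

The job is handed in, at about 23 s of the 58 s allowed: the panel lies back-up along the fence and the fid is back in its rest's notches; the tin and spool measured unmoved, while the flux pot was not found in the last look, though the arm never worked near it.

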